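# Pin the swivel vice and tighten its clamp bolt to the click

## Robot

A 6-joint arm with a two-finger parallel gripper is mounted at the origin on the work surface. World frame = base frame: x ahead of the robot, y to its left, z up, the work surface at z = 0. Lengths are in mm, angles in rad, forces in N, time in s.
With the tool pointing down it reaches from about 400 to 925 mm from the base axis. Payload 12.5 kg.
Tool frame: the origin (TCP) lies midway between the tips of the shut fingers; the grasp point (between the pads) lies 19 mm behind it; z points along the fingers, y is the line along which they close (so a half turn about z gives the same grasp; the last joint's range is limited). The gripper opens to 95 mm and grips with 3 to 60 N. Pads are 20 mm wide; open, the fingers measure 119 mm over their backs; the gripper's body (75 mm by 180 mm) begins 59 mm behind the grasp point.
Start: joints at [-1.444, 0.491, 1.559, -0, 1.092, -0.106], TCP at [144.211, -608.153, 214.661] pointing down, gripper open.
Joint ranges: [-3.1, 3.1], [-0.84, 2.19], [0.05, 2.79], [-1.13, 4.28], [0.06, 2.93], [-2.69, 2.69]. Speed limits (rad/s): [2.22, 2.22, 2.79, 3.14, 3.14, 3.14].

## Interface

Orientations are given as [roll, pitch, yaw] about the fixed x, y, z axes, in that order (R = Rz(yaw) Ry(pitch) Rx(roll)).
In Python, from cell import readout, eyes, env gives the robot as it stands.
- The arm moves only by the tool move_arm, never from a script. Its argument "plan" is a list of rows, each a list of 3 entries, a list of its own where there are three numbers: the turn, a rotation vector about the tool's x, y, z in degrees, then the shift along the tool's x, y, z in m, then the gripper command: -1 is shut, 1 is fully open, values between are in proportion. In form: [[[ax, ay, az], [x, y, z], jaw], ...]. A call has 1 to 5 rows; each row is the pose to reach, as a shift and turn from the pose commanded when the call began, along the tool's axes at that moment; what a row does not reach only later rows make up. A row lasts 1/8 s, in which the tool goes at most 62.5 mm and 10.7 degrees, less where a joint would pass 70% of its speed; a pose out of reach is approached as far as the arm can. A call with a gripper value outside its range is refused whole. The fingers move at their own pace and stop on an object; the grip force is fixed at half the most. Time passes only in rows, so rows that repeat a pose let the fingers close. It gives the time, the measured TCP pose, the force, the opening and the grip force at its end, in the units of the state.
- readout.state(): the state, without advancing time (a new reading comes with each control period).
- eyes.read_camera(name): name is "side" or "top"; returns a dict with "img" (400x640x3 uint8, red, green, blue), "K" (3x3 intrinsics, pixels), "extrinsics" (4x4, takes a point from camera to world coordinates). Camera axes: x right, y up, looking along -z (the intrinsics and any distortion apply to the point x, -y, -z); pixel columns grow to the right and rows downward; lengths in mm; the calibration is good to about 2 mm. A picture is of the moment at which its call begins. There is no depth.
- env.job_done(): hands the job in; it is judged then, once.
Trained networks look in a picture, given as the dict that the camera call returned (one of the last four; its "shot" number tells which), for a name from the list of things; names that differ only in an ending like _2 or _b are one class to them, and where a whole thing is asked for, a point or a joint stands for the part that bears it (a point fixed in the world has none). Each returns a list of dicts, best first, with "score" (0 to 1); they miss things now and then, are a little off and sometimes report something else, mostly with a low value. They report only what shows in the picture. A call takes as long as a camera call. They do not tell look-alikes from the thing itself.
- eyes.cut_out(picture, name): "mask" (400x640 bool, what is visible of it) and "uv" ([column, row] in pixels, amid what is visible of it).
The state is a dict: "t": time; "joints": joint angles; "qvel": joint speeds; "tau": joint torques, N m; "eef_pos": TCP position; "tcp_rot": TCP orientation; "ft_force": force on the tool from outside, world axes, zero at the start; "moment": the same for the moment, N m; "opening": opening from 0.0 (shut) to 1.0 (fully open); "grip_force": force on a finger pad.
Only numpy, scipy, OpenCV 4.12 (cv2) and the standard library are available. Lean on these libraries where they do the work, as an engineer would, in place of code of your own. Each camera call takes 0.05 s, during which the arm holds its last target. There are 200 camera calls.

## Task

Lock the swivel vice, leaving the other tools undisturbed: take the index pin (the one with the collar and round knob) out of the wooden block and set it gently into the hole in the vice's foot, fully home with its collar flat on the foot. Then turn the click wrench, which already sits on the vice's clamp bolt, clockwise seen from above until its handle gives way; stop there without forcing it on past the click, and let go so that the handle springs straight again, leaving the pin in place.

Things in the scene. Friction and masses are not known exactly. Their poses are not given: they have to be found in the camera images.
- pin: index pin, loose steel, about 0.1 kg, 55 mm tall: shaft 14 mm thick, 24 mm long, chamfered foot; above it a flat collar 30 mm across, 5 mm thick; above that a round knob 24 mm across to grip (29 to 55 mm above the origin). Stands in either 18 mm hole of a wooden block, collar on the block's top. Origin: centre of the foot's underside; z up along the pin.
- drift: leave alone: tapered steel drift, 80 mm tall, 24 mm thick, no collar or knob, in the other hole of the wooden block, 80 mm from the pin; its foot is too thick for the vice's hole. Origin: centre of its underside.
- pin_block: fixed wooden block 150 (x) x 70 (y) x 30 (z) mm with the two holes at x = -40 and +40 mm. Origin: centre of its underside on the worktop.
- vice: small dark iron bench vice, fixed. Its foot is a plate 28 mm thick from x = -65 to +105 and y = -205 to +55 mm in this frame; the vice itself stands where y is below -80 mm, 118 mm tall, its screw reaching to x = -110 mm. Origin: on the clamp bolt's axis at worktop height; x away from the robot at yaw 0, z up.
- pin_hole (a point): centre of the mouth of the hole for the index pin, on the foot's upper face, 28 mm above the worktop, at x = 75, y = -10 mm in the vice's frame. Hole 15.6 mm across, vertical, right through, 2 mm chamfer. With the pin home its origin is 24 mm below this point.
- wrench_head: steel ratchet head and socket of the click wrench, 40 mm across, fitted on the clamp bolt and staying there; top 103 mm above the worktop. It turns with the bolt. Origin: on the bolt's vertical axis, 86 mm above the worktop; x along the handle when the handle is straight, z up.
- wrench_handle: level handle of the click wrench, axis 86 mm above the worktop: 16 mm tube, then a black rubber grip 26 mm thick from 130 to 250 mm from the bolt's axis; free below. Origin on the bolt's axis, x out along the handle. It joins the head by the breakaway joint, about the bolt's axis: in line with the head below the set torque of 2.2 N m (12 N square to the handle at 180 mm).
- wrench_grip (a point): point of the handle's axis on the rubber grip, 180 mm from the bolt: push here, towards the handle's -y side (clockwise from above). At the set torque the handle gives: it swings on while the head stands still and the push hardly rises (4 N per rad here). Clicked from 0.07 rad of bend, forced from 0.22 rad. Let go, it springs straight.
- clamp_bolt (a point): top of the clamp bolt's washer, on its axis, 31 mm above the worktop. Turned clockwise by a push at wrench_grip, the bolt first runs under a steady 4 N for an angle that differs each time and cannot be seen (0.1 to 0.45 rad), then seats (7 N), then stiffens by 36 N per rad for 0.15 rad until the wrench clicks at 12 N. It stays where it is left.
- spanner: leave alone: steel spanner, 220 mm long, lying flat near the far edge.
- mallet: leave alone: orange rubber mallet with a wooden handle, lying on the right, 300 mm long.
- tape: leave alone: grey tape measure, 70 x 36 x 62 mm.
- jar: leave alone: glass jar with a metal lid, 70 mm across, 85 mm tall.
Mind the look-alikes: they are no part of the job. What is shaped like the pin but green is not meant.

How it is judged (in metres and radians):
On the way, in this order (a step that is already met when the one before it is completed fails the run):
1. the index pin is home in the vice's foot and let go (horizontal distance between pin and pin_hole below 0.004 m and z of pin in the frame of pin_hole below -0.021 m and contact force between the fingers and pin below 0.1 N), for 0.2 s.
2. the wrench has clicked: its handle has given by 0.07 rad or more against its head (angle between the x axis of wrench_handle and the x axis of wrench_head, either way round above 0.07 rad), for 0.1 s.
At the end, for the whole second after the job is handed in: The index pin stands still in the vice's hole, within 3 mm of fully home, 4 mm of the hole's centre and 0.08 rad of upright; the wrench's handle is straight again (within 0.03 rad of its head) (horizontal distance between pin and pin_hole below 0.004 m and z of pin in the frame of pin_hole below -0.021 m and angle between pin's own z axis and vertical below 0.08 rad and linear speed of pin below 0.02 m/s and angle between the x axis of wrench_handle and the x axis of wrench_head, either way round below 0.03 rad); the robot touches nothing.
It fails at once if the wrench is forced on past its click (handle bent by more than 0.22 rad) (angle between the x axis of wrench_handle and the x axis of wrench_head, either way round above 0.22 rad).
It fails at once if the pin is rammed against the vice with more than 40 N (contact force between pin and vice above 40 N).
It fails at once if another tool is disturbed (moved by more than 40 mm) (distance of any of drift, spanner, mallet, tape, jar from where it was at the start of the episode above 0.04 m).
It also fails if it takes over 72 s, if anything falls off the work surface, if the arm or the gripper's body presses on something with over 40 N, if the wrist force passes 120 N, or if a joint passes its speed limit or range.

## Working session

There is one attempt and no reset: what is moved stays moved. The work goes in short steps, Python scripts to look and compute and a tool call to move; the robot and the scene stay as the last step left them, time stands still between calls to the robot, and variables do not carry over. Pictures are saved under pics/ and viewed, at most 10 in all, crops included, and the job is handed in when it is done.

Besides the shell and the picture viewer there is one more tool, called as a command line: name --argument value ..., lists and objects as JSON in quotes. move_arm: Moves the arm, as the interface text tells. Its arguments: {"type":"object","properties":{"plan":{"type":"array","items":{"type":"array"}}},"required":["plan"]}

```bash
mkdir -p pics; cat > h.py <<'E'
import numpy as np, cv2
from cell import readout, eyes, env
def ray(p,uv):
    K=np.array(p["K"]);E=np.array(p["extrinsics"])
    d=np.linalg.inv(K)@[uv[0],uv[1],1.]; d=np.array([d[0],-d[1],-d[2]])
    return E[:3,3],E[:3,:3]@d
def atz(p,uv,z):
    o,d=ray(p,uv); return o+d*(z-o[2])/d[2]
def proj(p,X):
    K=np.array(p["K"]);E=np.array(p["extrinsics"])
    c=E[:3,:3].T@(np.array(X)-E[:3,3]); c=K@[c[0],-c[1],-c[2]]; return c[:2]/c[2]
def tri(p1,a,p2,b):
    o1,d1=ray(p1,a);o2,d2=ray(p2,b);d1=d1/np.linalg.norm(d1);d2=d2/np.linalg.norm(d2)
    s=np.linalg.lstsq(np.c_[d1,-d2],o2-o1,rcond=None)[0]
    A,B=o1+s[0]*d1,o2+s[1]*d2; return (A+B)/2,np.linalg.norm(A-B)
E
python3 - <<'E'
from h import *
s=readout.state();print(s)
for n in("top","side"):
    p=eyes.read_camera(n);cv2.imwrite(f"pics/{n}0.png",p["img"][:,:,::-1])
    print(n,[k for k in p],np.array(p["extrinsics"]).round(2).tolist(),np.array(p["K"]).tolist())
    for t in("pin","drift","pin_block","vice","wrench_head","wrench_handle","wrench_grip"):
        try:
            for r in eyes.cut_out(p,t):
                ys,xs=np.nonzero(r["mask"]);print(t,round(r["score"],2),r["uv"],len(xs),xs.min(),xs.max(),ys.min(),ys.max())
        except Exception as e: print(t,e)
E
```

```text
{'t': 0.0, 'joints': array([-1.44359885e+00,  4.91575741e-01,  1.55944477e+00,  3.19101036e-05,
        1.09168728e+00, -1.05573248e-01]), 'qvel': array([-2.70064482e-04, -1.64482976e-03,  6.14139200e-04, -2.89699877e-04,
       -8.10785679e-04, -8.18442166e-05]), 'tau': array([-3.87505206e-03, -6.12644005e+01, -2.58185059e+01,  6.92140684e-02,
        4.82210715e-02, -1.23143391e-04]), 'eef_pos': array([ 144.18716188, -607.89689543,  214.05330362]), 'tcp_rot': array([-3.14048671e+00, -1.45653236e-04,  2.32755922e-01]), 'ft_force': array([0.97704515, 0.65407377, 0.07162031]), 'moment': array([0.00593468, 0.05308976, 0.02637121]), 'grip_force': 0.0, 'opening': 1.0013072940113752}
top ['img', 'K', 'extrinsics', 'shot'] [[0.02, 0.98, -0.2, 340.9], [-1.0, 0.02, -0.01, -109.11], [-0.0, 0.2, 0.98, 1435.39], [0.0, 0.0, 0.0, 1.0]] [[475.77346955596073, 0.0, 317.30686255789084], [0.0, 475.77346955596073, 198.60134148262216], [0.0, 0.0, 1.0]]
drift 0.54 [177.1, 215.7] 81 171 182 213 222
pin_block 0.73 [182.9, 233.4] 1183 167 197 206 259
pin_block 0.51 [274.0, 143.5] 305 268 280 116 172
pin_blo
[... 332 characters left out ...]
9, 450.22], [-0.01, 0.7, 0.72, 917.93], [0.0, 0.0, 0.0, 1.0]] [[364.7627983298927, 0.0, 321.58201059456206], [0.0, 364.7627983298927, 204.7096927419669], [0.0, 0.0, 1.0]]
pin 0.67 [261.5, 299.9] 116 259 268 291 305
pin 0.65 [239.1, 320.9] 137 235 246 316 329
drift 0.61 [219.5, 305.2] 140 212 223 297 313
drift 0.34 [288.8, 248.5] 521 269 317 222 273
drift 0.28 [243.0, 321.0] 163 234 246 315 330
pin_block 0.79 [232.0, 321.4] 1368 201 261 296 347
pin_block 0.51 [411.9, 161.1] 495 399 427 148 173
vice 0.7 [334.2, 215.5] 4274 268 388 171 272
wrench_head 0.86 [303.9, 240.0] 838 268 330 207 273
wrench_handle 0.58 [288.5, 249.9] 533 269 316 223 272
wrench_grip 0.97 [285.4, 248.1] 499 268 317 222 273
```

```bash
python3 - <<'E'
import cv2,numpy as np
t=cv2.imread("pics/top0.png");s=cv2.imread("pics/side0.png")
a=cv2.resize(t[170:290,140:400],None,fx=3,fy=3,interpolation=cv2.INTER_CUBIC)
cv2.imwrite("pics/topc.png",a)
b=cv2.resize(s[160:350,190:420],None,fx=3,fy=3,interpolation=cv2.INTER_CUBIC);cv2.imwrite("pics/sidec.png",b)
E
```

```text
(no output)
```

View pics/top0.png

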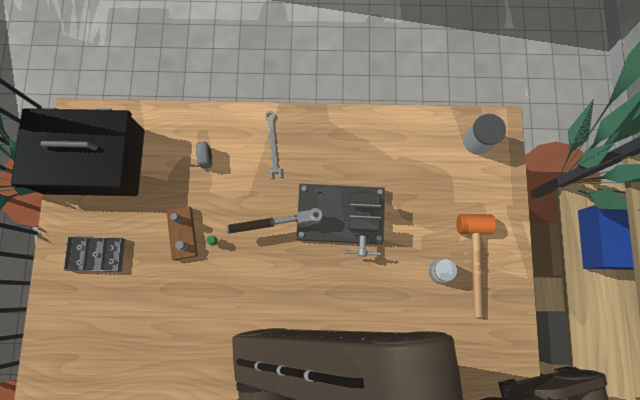

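View pics/topc.png

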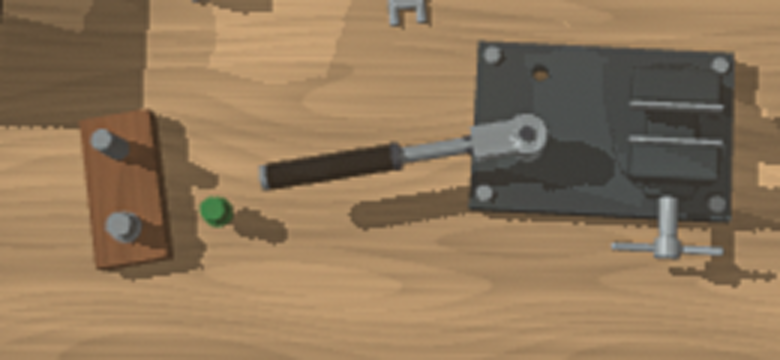

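View pics/sidec.png

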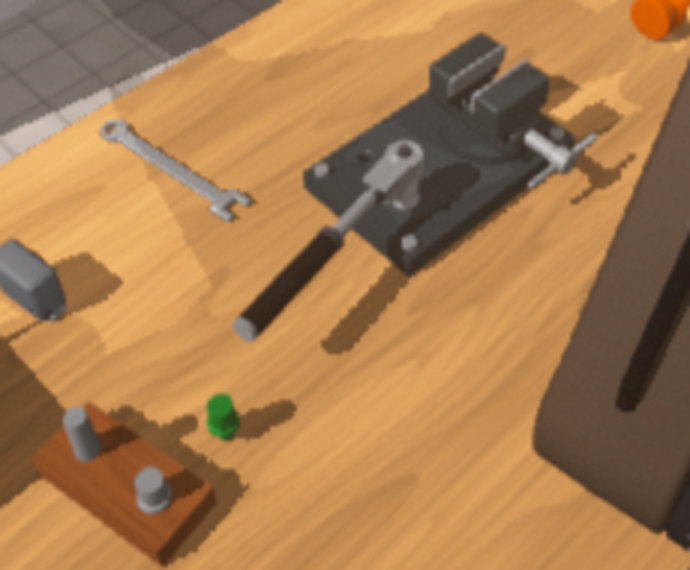

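The pin is the steel piece at top (180,245) / side (240,321): it has a collar and a knob. The drift, at top (175,217) / side (217,303), is plain. The green piece at top (211,240) / side (264,299) is the look-alike. The enlarged crops confirm this. The pin hole is near top (320,194), and the bolt is at top (316,215).

```bash
cat > m.py <<'E'
from h import *
from scipy.optimize import minimize
from scipy.ndimage import map_coordinates
def fit(P,B):
    # P list of pics, top-face dims; fits vice pose by edge gradient
    G=[]
    for p in P:
        g=cv2.GaussianBlur(cv2.cvtColor(p["img"],cv2.COLOR_RGB2GRAY).astype(np.float32),(0,0),0.8)
        G.append(np.hypot(cv2.Sobel(g,cv2.CV_32F,1,0),cv2.Sobel(g,cv2.CV_32F,0,1)))
    def cost(v,which):
        c,s=np.cos(v[2]),np.sin(v[2]);t=0
        for i in which:
            for a,b in B:
                L=np.linspace(a,b,60)
                uv=np.array([proj(P[i],[v[0]+c*q[0]-s*q[1],v[1]+s*q[0]+c*q[1],q[2]]) for q in L])
                t-=np.minimum(map_coordinates(G[i],[uv[:,1],uv[:,0]],order=1),120).mean()
        return t
    return cost
E
python3 - <<'E'
from m import *
P=[eyes.read_camera(n) for n in("top","side")]
t,s=P
f=lambda x,y:(x/3+140-1/3,y/3+170-1/3)
g=lambda x,y:(x/3+190-1/3,y/3+160-1/3)
print("hole",atz(t,f(540,72),28),atz(s,g(365,156),28))
print("bolt",atz(t,f(527,134),103),atz(s,g(404,150),103))
for q in[(480,42),(733,53),(730,220),(470,208)]:print("corner",atz(t,f(*q),28))
print("pintop",atz(t,f(121,219),61),atz(s,g(151,475),61))
print("drifttop",atz(t,f(101,137),86),atz(s,g(74,414),86))
print("handle end",atz(t,f(265,176),86),atz(s,g(247,327),86),"grip start",atz(t,f(393,156),86),atz(s,g(332,240),86))
print("green", atz(t,f(214,208),50))
for q in[(80,120),(152,110),(170,258),(98,270)]:print("block",atz(t,f(*q),30))
B=[((105,-205,28),(105,55,28)),((105,55,28),(-65,55,28)),((-65,55,28),(-65,-205,28))]
c=fit(P,B)
for w in([0],[1],[0,1]):
    best=None
    for yaw in(-.07,-.04,-.01,.02):
      for dx in(-6,0,6):
        for dy in(-6,0,6):
          v0=[300+0*dx,-110,yaw]
          b=atz(t,f(527,134),103);v0=[b[0]+dx,b[1]+dy,yaw]
          r=minimize(c,v0,args=(w,),method="Nelder-Mead",options=dict(initial_simplex=np.array([v0]*4)+np.array([[0,0,0],[4,0,0],[0,4,0],[0,0,.02]]),maxiter=70))
          if best is None or r.fun<best.fun:best=r
    x,y,a=best.x;print(w,best.x.round(3),best.fun.round(1),"hole",x+75*np.cos(a)+10*np.sin(a),y+75*np.sin(a)-10*np.cos(a))
E
```

```text
hole [ 643.6160636  -108.36509228   28.        ] [ 644.8062658  -107.84037045   28.        ]
bolt [567.2471755  -97.20341362 103.        ] [569.90372099 -94.96363827 103.        ]
corner [673.53800698 -47.03065216  28.        ]
corner [ 666.96740712 -303.1061727    28.        ]
corner [ 497.73965537 -298.66812646   28.        ]
corner [504.7099452  -41.64687979  28.        ]
pintop [483.7796424 293.2019281  61.       ] [481.5461779  293.70665411  61.        ]
drifttop [559.43920415 311.1250035   86.        ] [560.38658148 311.98013601  86.        ]
handle end [524.80561429 151.77962743  86.        ] [525.09986693 151.06071366  86.        ] grip start [546.3858844   30.54709484  86.        ] [545.36810243  28.35715889  86.        ]
green [497.37759338 206.63686629  50.        ]
block [585.32353064 350.96181693  30.        ]
block [596.8626872 279.6375251  30.       ]
block [449.6373834  251.22699769  30.        ]
block [436.58470424 320.95813141  30.        ]
[0] [ 5.65255e+02 -9.55660e+01 -2.80000e-02] -316.7 hole 639.9427440167649 -107.68130822181695
[1] [ 5.72302e+02 -8.43300e+01 -4.70000e-02] -282.0 hole 646.7551796361819 -97.8122230248963
[0, 1] [ 5.65679e+02 -9.66060e+01 -3.30000e-02] -516.0 hole 640.3148518598865 -109.03790954623601
```

move_arm --plan '[[[0,0,-10.4],[0.06,-0.011,0],0],[[0,0,-20.8],[0.12,-0.022,0],0],[[0,0,-31.2],[0.18,-0.034,0],0],[[0,0,-41.6],[0.24,-0.046,0],0],[[0,0,-52],[0.3,-0.058,0],0]]'

```text
t: 1.52
eef_pos: [424.5, -481.5, 214.8]
tcp_rot: [3.141, 0.0, 1.146]
ft_force: [0.1, -0.9, 0.8]
opening: 0.54
grip_force: 0.0
```

move_arm --plan '[[[0,0,-8],[0.06,-0.007,0],0],[[0,0,-16],[0.12,-0.014,0],0],[[0,0,-24.3],[0.18,-0.021,0],0],[[0,0,-24.3],[0.24,-0.028,0],0],[[0,0,-24.3],[0.304,-0.034,0],0]]'

```text
t: 2.15
eef_pos: [518.5, -192.0, 214.8]
tcp_rot: [3.141, 0.0, 1.564]
ft_force: [0.8, -0.9, -0.6]
opening: 0.502
grip_force: 0.0
```

move_arm --plan '[[[0,0,0],[0.061,-0.004,0],0],[[0,0,0],[0.122,-0.008,0],0],[[0,0,0],[0.183,-0.012,0],0],[[0,0,0],[0.244,-0.016,0],0],[[0,0,0],[0.305,-0.02,0],0]]'

```text
t: 2.78
eef_pos: [499.8, 113.3, 214.9]
tcp_rot: [3.141, 0.0, 1.564]
ft_force: [0.7, -0.4, -0.2]
opening: 0.501
grip_force: 0.0
```

move_arm --plan '[[[0,0,0],[0.06,-0.005,0.02],0],[[0,0,0],[0.12,-0.01,0.05],0],[[0,0,0],[0.18,-0.018,0.08],0],[[0,0,0],[0.18,-0.018,0.1],0],[[0,0,0],[0.18,-0.018,0.1],0]]'

```text
t: 3.4
eef_pos: [482.2, 291.9, 113.2]
tcp_rot: [-3.139, 0.001, 1.566]
ft_force: [-0.2, -0.2, -0.0]
opening: 0.501
grip_force: 0.0
```

move_arm --plan '[[[0,0,0],[0.0013,0,0.03],0],[[0,0,0],[0.0013,0,0.055],0],[[0,0,0],[0.0013,0,0.068],0],[[0,0,0],[0.0013,0,0.074],0],[[0,0,0],[0.0013,0,0.074],0]]'

```text
t: 4.03
eef_pos: [483.5, 292.6, 41.1]
tcp_rot: [3.141, -0.0, 1.564]
ft_force: [-0.0, -0.4, 0.0]
opening: 0.5
grip_force: 0.0
```

move_arm --plan '[[[0,0,0],[0,0,0],-1],[[0,0,0],[0,0,0],-1],[[0,0,0],[0,0,0],-1],[[0,0,0],[0,0,0],-1],[[0,0,0],[0,0,0],-1]]'

```text
t: 4.65
eef_pos: [481.3, 292.6, 40.9]
tcp_rot: [-3.138, 0.001, 1.565]
ft_force: [-8.4, -0.1, 8.7]
opening: 0.245
grip_force: 30.0
```

move_arm --plan '[[[0,0,0],[0,0,-0.01],-1],[[0,0,0],[0,0,-0.03],-1],[[0,0,0],[0,0,-0.07],-1],[[0,0,0],[0,0,-0.12],-1],[[0,0,0],[0,0,-0.15],-1]]'

```text
t: 5.28
eef_pos: [483.7, 293.0, 193.4]
tcp_rot: [3.139, -0.001, 1.565]
ft_force: [-0.1, -0.1, -1.4]
opening: 0.244
grip_force: 30.0
```

move_arm --plan '[[[0,0,0],[-0.05,0.02,0],-1],[[0,0,0],[-0.105,0.04,0],-1],[[0,0,0],[-0.16,0.06,0],-1],[[0,0,0],[-0.21,0.08,0],-1],[[0,0,0],[-0.26,0.1,0],-1]]'

```text
t: 5.9
eef_pos: [582.1, 30.3, 191.2]
tcp_rot: [3.141, 0.0, 1.564]
ft_force: [0.5, 0.9, 0.4]
opening: 0.244
grip_force: 30.0
```

move_arm --plan '[[[0,0,0],[-0.045,0.02,0],-1],[[0,0,0],[-0.09,0.04,0],-1],[[0,0,0],[-0.138,0.062,0],-1],[[0,0,0],[-0.138,0.062,0.05],-1],[[0,0,0],[-0.138,0.062,0.09],-1]]'

```text
t: 6.52
eef_pos: [642.6, -107.1, 99.4]
tcp_rot: [3.141, 0.0, 1.563]
ft_force: [0.3, -0.4, -1.4]
opening: 0.248
grip_force: 30.0
```

move_arm --plan '[[[0,0,0],[0,0,0.01],-1],[[0,0,0],[0,0,0.01],-1],[[0,0,0],[0,0,0.01],-1]]'

```text
t: 6.9
eef_pos: [643.6, -106.3, 92.5]
tcp_rot: [3.139, 0.001, 1.565]
ft_force: [0.6, 0.0, -0.6]
opening: 0.248
grip_force: 30.0
```

```bash
python3 - <<'E'
from h import *
s=readout.state();print(s["eef_pos"],s["tcp_rot"])
P=[eyes.read_camera(n) for n in("side","top")]
p=P[0]
for n,q in zip(("side","top"),P):cv2.imwrite(f"pics/{n}1.png",q["img"][:,:,::-1])
f=s["eef_pos"]-np.array([0,0,35]);print("foot exp",proj(p,f),"hole",proj(p,[644.2,-108,28]),proj(P[1],f))
for r in eyes.cut_out(p,"pin"):
    ys,xs=np.nonzero(r["mask"]);print(r["score"],r["uv"],xs.min(),xs.max(),ys.min(),ys.max())
a=cv2.resize(p["img"][160:260,260:380,::-1],None,fx=6,fy=6,interpolation=cv2.INTER_CUBIC);cv2.imwrite("pics/side1c.png",a)
E
```

```text
[ 643.56209706 -106.28336491   92.53015898] [3.13884341e+00 8.69471535e-04 1.56483927e+00]
foot exp [310.99738432 205.95195324] hole [311.49246443 211.7353528 ] [318.99821644 191.57712205]
```

View pics/side1c.png

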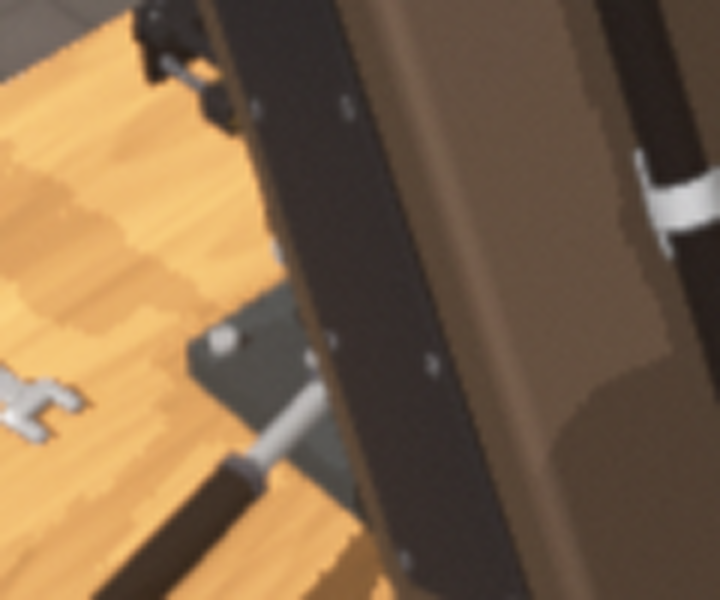

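The arm hides the hole and pin in the side view, so I'll lower by force feedback.

move_arm --plan '[[[0,0,0],[-0.0026,0.0005,0.01],-1],[[0,0,0],[-0.0026,0.0005,0.02],-1],[[0,0,0],[-0.0026,0.0005,0.024],-1],[[0,0,0],[-0.0026,0.0005,0.024],-1],[[0,0,0],[-0.0026,0.0005,0.024],-1]]'

```text
t: 7.68
eef_pos: [643.3, -108.8, 66.8]
tcp_rot: [3.141, 0.0, 1.564]
ft_force: [0.2, -0.4, -2.0]
opening: 0.245
grip_force: 30.0
```

move_arm --plan '[[[0,0,0],[0,0,0.002],-1],[[0,0,0],[0,0,0.004],-1],[[0,0,0],[0,0,0.005],-1],[[0,0,0],[0,0,0.006],-1],[[0,0,0],[0,0,0.006],-1]]'

```text
t: 8.3
eef_pos: [643.6, -109.2, 61.2]
tcp_rot: [3.14, 0.001, 1.565]
ft_force: [0.4, -2.5, 2.7]
opening: 0.246
grip_force: 30.0
```

move_arm --plan '[[[0,0,0],[-0.001,0,0],-1],[[0,0,0],[-0.001,0,0.001],-1],[[0,0,0],[-0.001,0,0.002],-1],[[0,0,0],[-0.001,0,0.003],-1],[[0,0,0],[-0.001,0,0.003],-1]]'

```text
t: 8.93
eef_pos: [643.4, -110.3, 57.5]
tcp_rot: [3.141, 0.001, 1.564]
ft_force: [2.2, -5.5, 0.8]
opening: 0.245
grip_force: 30.0
```

move_arm --plan '[[[0,0,0],[-0.0012,0.0004,0],-1],[[0,0,0],[-0.0012,0.0004,0.002],-1],[[0,0,0],[-0.0012,0.0004,0.004],-1],[[0,0,0],[-0.0012,0.0004,0.006],-1],[[0,0,0],[-0.0012,0.0004,0.006],-1]]'

```text
t: 9.55
eef_pos: [643.4, -111.0, 51.3]
tcp_rot: [-3.141, -0.0, 1.564]
ft_force: [2.7, -2.3, -3.6]
opening: 0.244
grip_force: 30.0
```

Going in freely.

move_arm --plan '[[[0,0,0],[-0.0005,0.0005,0.002],-1],[[0,0,0],[-0.0005,0.0005,0.004],-1],[[0,0,0],[-0.0005,0.0005,0.006],-1],[[0,0,0],[-0.0005,0.0005,0.008],-1],[[0,0,0],[-0.0005,0.0005,0.008],-1]]'

```text
t: 10.18
eef_pos: [643.8, -111.4, 43.3]
tcp_rot: [-3.141, -0.0, 1.564]
ft_force: [-0.3, -0.2, -1.3]
opening: 0.247
grip_force: 30.0
```

move_arm --plan '[[[0,0,0],[0,0,0.001],-1],[[0,0,0],[0,0,0.002],-1],[[0,0,0],[0,0,0.003],-1],[[0,0,0],[0,0,0.004],-1],[[0,0,0],[0,0,0.004],-1]]'

```text
t: 10.8
eef_pos: [644.0, -111.5, 39.5]
tcp_rot: [-3.141, 0.0, 1.564]
ft_force: [0.5, -0.5, -1.3]
opening: 0.245
grip_force: 30.0
```

move_arm --plan '[[[0,0,0],[0,0,0.001],-1],[[0,0,0],[0,0,0.0015],-1],[[0,0,0],[0,0,0.002],-1],[[0,0,0],[0,0,0.002],-1]]'

```text
t: 11.3
eef_pos: [644.1, -111.5, 38.8]
tcp_rot: [3.141, 0.0, 1.565]
ft_force: [-3.7, 2.0, 10.4]
opening: 0.251
grip_force: 30.0
```

Firm stop at the expected height, so the collar is on the foot. I'll release and lift.

move_arm --plan '[[[0,0,0],[0,0,-0.001],-0.2],[[0,0,0],[0,0,-0.001],-0.05],[[0,0,0],[0,0,-0.001],-0.05],[[0,0,0],[0,0,-0.001],-0.05]]'

```text
t: 11.8
eef_pos: [644.0, -111.5, 38.5]
tcp_rot: [-3.141, 0.0, 1.565]
ft_force: [-0.1, -0.2, -1.3]
opening: 0.475
grip_force: 0.0
```

move_arm --plan '[[[0,0,0],[0,0,-0.02],-0.05],[[0,0,0],[0,0,-0.06],-0.05],[[0,0,0],[0,0,-0.11],-0.05],[[0,0,0],[0.05,0,-0.14],-0.05],[[0,0,0],[0.11,0,-0.14],-0.05]]'

```text
t: 12.42
eef_pos: [645.8, -1.2, 183.0]
tcp_rot: [3.135, 0.001, 1.562]
ft_force: [0.7, 0.0, -0.0]
opening: 0.471
grip_force: 0.0
```

move_arm --plan '[[[0,0,-3],[0.025,-0.05,0],-1],[[0,0,-6],[0.05,-0.1,0],-1],[[0,0,-10.4],[0.073,-0.149,0],-1],[[0,0,-10.4],[0.073,-0.149,0],-1],[[0,0,-10.4],[0.073,-0.149,0],-1]]'

```text
t: 13.05
eef_pos: [497.1, 72.4, 179.8]
tcp_rot: [3.139, 0.001, 1.746]
ft_force: [-0.6, 0.1, 0.5]
opening: 0.022
grip_force: 0.0
```

```bash
python3 - <<'E'
from h import *
s=readout.state();print(s["eef_pos"],s["tcp_rot"],s["opening"],s["ft_force"])
P=[eyes.read_camera(n) for n in("side","top")]
for n,q in zip(("side","top"),P):
    cv2.imwrite(f"pics/{n}2.png",q["img"][:,:,::-1])
    for t in("pin","wrench_handle"):
        for r in eyes.cut_out(q,t):
            ys,xs=np.nonzero(r["mask"]);print(n,t,r["score"],r["uv"],len(xs),xs.min(),xs.max(),ys.min(),ys.max())
a=[cv2.resize(q["img"][v:v+90,u:u+130,::-1],None,fx=6,fy=6,interpolation=cv2.INTER_CUBIC)[:290 if 0 else 540] for q,u,v in((P[0],250,180),(P[1],220,165))]
cv2.imwrite("pics/both2.png",cv2.resize(np.vstack(a),(433,600)))
E
```

```text
[497.12028951  72.37161682 179.84861336] [3.13916718e+00 5.77940052e-04 1.74580194e+00] 0.022414458973590085 [-0.62827472  0.10783371  0.5003971 ]
side wrench_handle 0.6 [285.6, 252.1] 478 268 308 231 273
top pin 0.69 [441.4, 270.2] 546 429 455 259 282
top pin 0.6 [319.2, 191.6] 84 315 324 188 198
top wrench_handle 0.67 [278.8, 219.6] 182 267 296 216 226
```

View pics/both2.png

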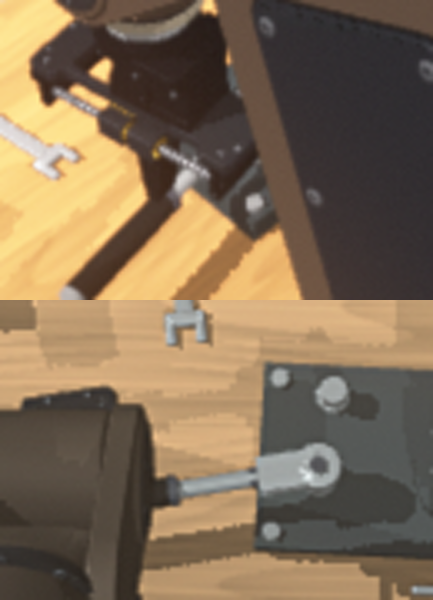

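The pin stands upright in the foot at top (319,192), and the handle hasn't moved. Next, down beside the grip.

move_arm --plan '[[[0,0,0],[0,0,0.04],-1],[[0,0,0],[0,0,0.08],-1],[[0,0,0],[0,0,0.11],-1],[[0,0,0],[0,0,0.11],-1]]'

```text
t: 13.85
eef_pos: [495.4, 72.2, 67.0]
tcp_rot: [-3.138, -0.001, 1.746]
ft_force: [-0.8, -0.3, 0.5]
opening: 0.005
grip_force: 0.0
```

move_arm --plan '[[[0,0,0],[0,0.004,0],-1],[[0,0,0],[0,0.008,0],-1],[[0,0,0],[0,0.012,0],-1],[[0,0,0],[0,0.014,0],-1],[[0,0,0],[0,0.014,0],-1]]'

```text
t: 14.48
eef_pos: [510.1, 74.9, 68.8]
tcp_rot: [3.141, 0.0, 1.746]
ft_force: [-1.1, -0.5, -1.2]
opening: 0.006
grip_force: 0.0
```

Now I'll swing about the bolt in small arcs.

move_arm --plan '[[[0,0,1],[0.0004,0.0031,0],-1],[[0,0,2],[0.0008,0.0063,0],-1],[[0,0,3],[0.0011,0.0095,0],-1],[[0,0,3],[0.0011,0.0095,0],-1]]'

```text
t: 14.98
eef_pos: [518.9, 77.6, 68.4]
tcp_rot: [-3.141, 0.0, 1.693]
ft_force: [-3.2, -0.0, -0.2]
opening: 0.002
grip_force: 1.3
```

move_arm --plan '[[[0,0,1],[0.0004,0.0031,0],-1],[[0,0,2],[0.0008,0.0063,0],-1],[[0,0,3],[0.0011,0.0095,0],-1],[[0,0,4],[0.0013,0.0126,0],-1],[[0,0,4],[0.0013,0.0126,0],-1]]'

```text
t: 15.6
eef_pos: [531.8, 80.6, 68.6]
tcp_rot: [3.141, -0.0, 1.624]
ft_force: [-2.1, 1.8, 0.4]
opening: 0.007
grip_force: 1.1
```

move_arm --plan '[[[0,0,1],[0.0004,0.0031,0],-1],[[0,0,2],[0.0008,0.0063,0],-1],[[0,0,3],[0.0011,0.0095,0],-1],[[0,0,4],[0.0013,0.0126,0],-1],[[0,0,4],[0.0013,0.0126,0],-1]]'

```text
t: 16.23
eef_pos: [544.4, 82.4, 68.6]
tcp_rot: [3.141, 0.0, 1.554]
ft_force: [-2.7, 1.0, 0.4]
opening: 0.006
grip_force: 1.1
```

move_arm --plan '[[[0,0,1],[0.0004,0.0031,0],-1],[[0,0,2],[0.0008,0.0063,0],-1],[[0,0,3],[0.0011,0.0095,0],-1],[[0,0,3],[0.0011,0.0095,0],-1],[[0,0,3],[0.0011,0.0095,0],-1]]'

```text
t: 16.85
eef_pos: [553.9, 83.2, 68.7]
tcp_rot: [3.141, 0.0, 1.502]
ft_force: [-1.4, 1.3, 0.6]
opening: 0.006
grip_force: 0.8
```

move_arm --plan '[[[0,0,1],[0.0004,0.0031,0],-1],[[0,0,2],[0.0008,0.0063,0],-1],[[0,0,3],[0.0011,0.0095,0],-1]]'

```text
t: 17.23
eef_pos: [563.2, 83.8, 68.6]
tcp_rot: [-3.141, 0.0, 1.448]
ft_force: [-3.5, 1.4, 0.7]
opening: 0.009
grip_force: 1.9
```

move_arm --plan '[[[0,0,1],[0.0004,0.0031,0],-1],[[0,0,2],[0.0008,0.0063,0],-1],[[0,0,3],[0.0011,0.0095,0],-1]]'

```text
t: 17.6
eef_pos: [572.1, 83.9, 68.4]
tcp_rot: [-3.14, 0.0, 1.396]
ft_force: [-6.9, 3.8, -0.2]
opening: 0.006
grip_force: 3.6
```

move_arm --plan '[[[0,0,1],[0.0004,0.0031,0],-1],[[0,0,2],[0.0008,0.0063,0],-1],[[0,0,2],[0.0008,0.0063,0],-1]]'

```text
t: 17.98
eef_pos: [578.4, 83.6, 68.3]
tcp_rot: [-3.14, 0.0, 1.361]
ft_force: [-6.1, 4.2, 0.3]
opening: 0.006
grip_force: 3.4
```

move_arm --plan '[[[0,0,1],[0.0004,0.0031,0],-1],[[0,0,2],[0.0008,0.0063,0],-1],[[0,0,2],[0.0008,0.0063,0],-1]]'

```text
t: 18.35
eef_pos: [584.5, 83.2, 68.3]
tcp_rot: [-3.139, 0.0, 1.326]
ft_force: [-7.4, 3.9, 1.1]
opening: 0.004
grip_force: 4.0
```

move_arm --plan '[[[0,0,1],[0.0004,0.0031,0],-1],[[0,0,2],[0.0008,0.0063,0],-1],[[0,0,2],[0.0008,0.0063,0],-1]]'

```text
t: 18.73
eef_pos: [590.5, 82.6, 68.2]
tcp_rot: [-3.139, 0.001, 1.292]
ft_force: [-6.8, 4.5, 1.9]
opening: 0.005
grip_force: 4.6
```

move_arm --plan '[[[0,0,1],[0.0004,0.0031,0],-1],[[0,0,2],[0.0008,0.0063,0],-1],[[0,0,2],[0.0008,0.0063,0],-1]]'

```text
t: 19.1
eef_pos: [596.6, 81.8, 68.2]
tcp_rot: [-3.138, 0.001, 1.257]
ft_force: [-8.5, 4.9, 2.2]
opening: 0.007
grip_force: 5.1
```

move_arm --plan '[[[0,0,1],[0.0004,0.0031,0],-1],[[0,0,2],[0.0008,0.0063,0],-1],[[0,0,2],[0.0008,0.0063,0],-1]]'

```text
t: 19.48
eef_pos: [602.6, 80.7, 68.1]
tcp_rot: [-3.138, 0.001, 1.222]
ft_force: [-10.3, 6.0, 2.3]
opening: 0.008
grip_force: 6.1
```

move_arm --plan '[[[0,0,1],[0.0004,0.0031,0],-1],[[0,0,2],[0.0008,0.0063,0],-1],[[0,0,2],[0.0008,0.0063,0],-1]]'

```text
t: 19.85
eef_pos: [608.9, 79.3, 68.1]
tcp_rot: [-3.138, 0.001, 1.187]
ft_force: [-10.3, 7.0, 1.8]
opening: 0.004
grip_force: 6.2
```

move_arm --plan '[[[0,0,1],[0.0004,0.0031,0],-1],[[0,0,2],[0.0008,0.0063,0],-1],[[0,0,2],[0.0008,0.0063,0],-1]]'

```text
t: 20.23
eef_pos: [615.1, 77.8, 68.1]
tcp_rot: [-3.138, 0.001, 1.152]
ft_force: [-10.9, 6.8, 1.7]
opening: 0.005
grip_force: 6.2
```

move_arm --plan '[[[0,0,1],[0.0004,0.0031,0],-1],[[0,0,2],[0.0008,0.0063,0],-1],[[0,0,3],[0.0011,0.0095,0],-1],[[0,0,3],[0.0011,0.0095,0],-1],[[0,0,3],[0.0011,0.0095,0],-1]]'

```text
t: 20.85
eef_pos: [624.1, 75.2, 68.1]
tcp_rot: [-3.138, 0.001, 1.1]
ft_force: [-9.3, 8.0, 2.3]
opening: 0.004
grip_force: 6.3
```

```bash
python3 - <<'E'
from h import *
P=[eyes.read_camera(n) for n in("side","top")]
a=[cv2.resize(q["img"][v:v+90,u:u+130,::-1],None,fx=5,fy=5,interpolation=cv2.INTER_CUBIC) for q,u,v in((P[0],250,170),(P[1],230,150))]
cv2.imwrite("pics/both3.png",cv2.resize(np.vstack(a),(433,600)))
E
```

```text
(no output)
```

View pics/both3.png

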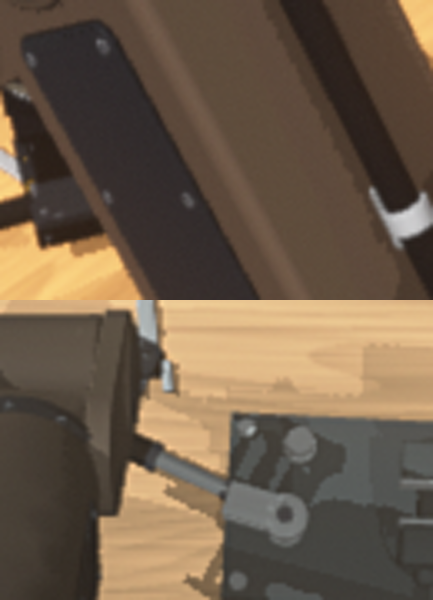

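The handle is visibly bent against its head, by about 0.12 rad from the arm's motion, and the force has levelled off at 12 N: it has clicked. I'll back off gently.

move_arm --plan '[[[0,0,0],[0,-0.007,0],-1],[[0,0,0],[0,-0.014,0],-1],[[0,0,0],[0,-0.022,0],-1],[[0,0,0],[0,-0.032,0],-1],[[0,0,0],[0,-0.045,0],-1]]'

```text
t: 21.58
eef_pos: [586.1, 94.5, 68.8]
tcp_rot: [3.14, -0.001, 1.099]
ft_force: [0.7, 0.1, -0.1]
opening: 0.004
grip_force: 0.0
```

move_arm --plan '[[[0,0,0],[0,-0.01,-0.03],-1],[[0,0,0],[0,-0.02,-0.08],-1],[[0,0,0],[0,-0.03,-0.13],-1],[[0,0,0],[0.05,-0.06,-0.15],-1],[[0,0,0],[0.1,-0.09,-0.15],-1]]'

```text
t: 22.2
eef_pos: [551.5, 225.9, 221.3]
tcp_rot: [3.137, -0.004, 1.098]
ft_force: [0.4, -0.3, -0.8]
opening: 0.004
grip_force: 0.0
```

```bash
python3 - <<'E'
from h import *
s=readout.state();print(s["eef_pos"],s["ft_force"])
P=[eyes.read_camera(n) for n in("side","top")]
a=[cv2.resize(q["img"][v:v+90,u:u+130,::-1],None,fx=5,fy=5,interpolation=cv2.INTER_CUBIC) for q,u,v in((P[0],250,170),(P[1],230,150))]
cv2.imwrite("pics/both4.png",cv2.resize(np.vstack(a),(433,600)))
E
```

```text
[551.48584774 225.92941016 221.27360927] [ 0.38184114 -0.33182187 -0.77306005]
```

View pics/both4.png

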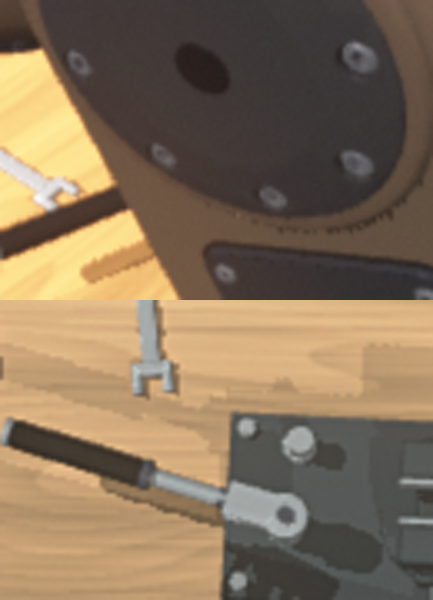

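The handle has sprung straight, the pin is in place at top (320,193), and the arm is clear. I'll check the rest angle against the farthest pushed angle (1.10) before handing in.

```bash
python3 - <<'E'
from h import *
t=eyes.read_camera("top")
f=lambda x,y:(230+x/3.33,150+(y-300)/3.33)
e=atz(t,f(9,432),86);b=atz(t,f(287,515),103);g=atz(t,f(147,473),86)
print(e,b,g,np.arctan2(*(e-b)[[1,0]]),np.arctan2(*(e-g)[[1,0]]),np.linalg.norm(e-b))
E
```

```text
[638.31058516 144.5548427   86.        ] [566.62796518 -99.63750895 103.        ] [604.1466574   22.73594892  86.        ] 1.2852675866207404 1.2973717650997905 255.06333059728345
```

```bash
python3 -c "
from cell import env
print(env.job_done())"
```

```text
the job is handed in; nothing more can be done
None
```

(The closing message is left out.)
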